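# Shift the coil winder into third

### The job

Put the bench coil winder into third gear: its gear lever stands somewhere along the left-hand slot of the H-shaped gate, so push it level with the cross passage, across to the right and then forward (away from the robot) fully home into the front right slot, the one beside the three green dots. Only push the lever from outside with the fingers: do not grip it between them and do not pull it up, and leave everything else on the bench where it is. Finish with the lever standing in third and nothing touching it.

Things in the scene. Friction and masses are not known exactly. Their poses are not given: they have to be found in the camera images.
- winder: Bench coil winder fixed to the bench, turned up to 0.35 rad: green housing 136 x 140 x 100 mm high, steel gate plate on top. Origin on the bench under the gate centre; x points forward (away from the robot), y left, z up. Motor on the left to y = +130 mm, copper spool on the right to y = -106 mm, both below z = 86 mm. Only the lever rises above the plate.
- gate_centre (a point): Centre of the H gate on top of the plate, 100 mm up; axes as winder. Two slots 18 mm wide at y = +24 (left) and -24 mm (right), x = -33 to 33 mm, joined by a passage 18 mm wide along y at x = 0; two islands (y = -15 to 15, |x| = 9 to 33 mm, rounded) stop the lever elsewhere. Dots: one black front left, two black back left, three green front right (third), four black back right.
- lever_grip (a point): Middle of the lever's red and black grip, 140 mm above the bench when upright; z along the lever. The grip is 30 mm across, with 18 mm wide flat faces front, back, left and right, and reaches 23 mm down and 37 mm up (black round top). The 10 mm stem pivots 120 mm below this point, under the gate centre. The lever stays where it is left; about 2 N at the grip moves it.
- shift_across (a joint): Sideways lean of the lever, rad: 0 upright, positive to the right (-y of the winder), range -0.33 to 0.33. In the left slot about -0.33 to -0.25, in the right slot about 0.25 to 0.33; in between only while the lever is in the cross passage.
- shift_fore (a joint): Fore-and-aft lean of the lever, rad: 0 upright (cross passage), positive forward (+x of the winder), range -0.33 to 0.33. The lever can cross only within about -0.05 to 0.05; 0.33 is the forward end of a slot. The start is anywhere from -0.3 to 0.3 in the left slot.
- shift_lift (a joint): How far the lever is pulled up along its own axis, m: 0 down (a spring holds it down with 12 N at rest, rising 0.6 N per mm), up to 0.025. It need never be pulled.
- grip_front: Front face (+x) of the grip, a red strip; origin at the lever's pivot, axes as the lever.
- grip_back: Back face (-x, towards the robot) of the grip, a red strip; origin at the lever's pivot.
- grip_left: Left face (+y) of the grip, a red strip; origin at the lever's pivot.
- grip_right: Right face (-y) of the grip, a red strip; origin at the lever's pivot.
- spray_can: Bystander: white and orange spray can, 66 mm thick, 271 mm high, upright; origin under its centre.
- screwdriver: Bystander: black and blue screwdriver lying down, 163 mm long and 31 mm thick; origin under its middle.
- paste_tin: Bystander: yellow-lidded tin, 57 mm across, 24 mm high; origin under its centre.
- tape_1: Bystander: small black roll of tape, 62 mm across, 19 mm high; origin under its centre.
- stop_nut: Bystander: dark grey ribbed nut, 24 mm across, 14 mm high; origin under its centre.
- wash_bottle_1: Bystander: clear bottle with a blue cap, 62 mm thick, 198 mm high, upright; origin under its centre.

How it is judged:
At the end, for the whole second after the job is handed in: The lever stands at rest in the front right slot: leaning right by more than 0.22 rad and forward by more than 0.25 rad (the end is at 0.33), and it is down (pulled up less than 3 mm) (value of joint shift_across above 0.22 rad and value of joint shift_fore above 0.25 rad and value of joint shift_lift below 0.003 m and velocity of joint shift_fore below 0.05 rad/s); the robot touches nothing.
It fails at once if the lever was gripped: opposite faces of the grip were pressed by the fingers at once ((contact force between the fingers and grip_front above 1.5 N and contact force between the fingers and grip_back above 1.5 N) or (contact force between the fingers and grip_left above 1.5 N and contact force between the fingers and grip_right above 1.5 N)).
It fails at once if the lever was pulled up by more than 8 mm (value of joint shift_lift above 0.008 m).
It fails at once if a bystander was moved by more than 15 mm (distance of any of spray_can, screwdriver, paste_tin, tape_1, stop_nut, wash_bottle_1 from where it was at the start of the episode above 0.015 m).
It also fails if it takes over 61 s, if anything falls off the work surface, if the arm or the gripper's body presses on something with over 40 N, if the wrist force passes 120 N, or if a joint passes its speed limit or range.

### The arm

A 6-joint arm with a two-finger parallel gripper is mounted at the origin on the work surface; the furniture and walls round the work are solid. World frame = base frame: x ahead of the robot, y to its left, z up, the work surface at z = 0. Lengths are in m, angles in rad, forces in N, time in s.
With the tool pointing down it reaches from about 0.3 to 0.875 m from the base axis. Payload 6.4 kg.
Tool frame: the origin (TCP) lies midway between the tips of the shut fingers; the grasp point (between the pads) lies 19 mm behind it; z points along the fingers, y is the line along which they close (so a half turn about z gives the same grasp; the last joint's range is limited). The gripper opens to 85 mm and grips with 20 to 120 N. Pads are 22 mm wide; open, the fingers measure 114 mm over their backs; the gripper's body (76 mm by 85 mm) begins 54 mm behind the grasp point. The pads swing forward as they close: fully open they stand 13 mm farther back than shut.
Start: joints at [1.093, 0.181, 1.607, -0, 1.354, -0.206], TCP at [0.154, 0.554, 0.204] pointing down, gripper open.
Joint ranges: [-2.99, 2.99], [-0.89, 2.07], [0.3, 2.58], [-1.14, 4.28], [0, 2.63], [-3.12, 3.12]. Speed limits (rad/s): [2.57, 2.57, 3.01, 3.14, 3.14, 3.14].

### API

Orientations are given as a unit quaternion [w, x, y, z].
In Python, from bench import ctrl gives the robot as it stands. The module is installed in compiled form; this text tells all that it offers.
- The arm moves only by the tool move_arm, never from a script. Its argument "plan" is one flat list of numbers, 6 for each row, row after row: the shift along the world's x, y, z in units of 50 mm (1.0 is 50 mm), then the turn, a rotation vector about the world's x, y, z in rad. A call has 1 to 10 rows; each row is the pose to reach, as a shift and turn from the pose commanded when the call began; what a row does not reach only later rows make up. A row lasts 1/8 s, in which the tool goes at most 62.5 mm and 10.7 degrees, less where a joint would pass 70% of its speed; a pose out of reach is approached as far as the arm can. A call with a gripper value outside its range is refused whole. "grip" is the finger opening in mm, from 0 to 85.4, set as the call begins (left out, the last holds). The fingers move at their own pace and stop on an object; the grip force is fixed at half the most. Time passes only in rows, so rows that repeat a pose let the fingers close. It gives the time, the measured TCP pose, the force, the opening and the grip force at its end, in the units of the state.
- ctrl.get_obs(): the state, without advancing time (a new reading comes with each control period).
- ctrl.camera(name): name is "side" or "top"; returns a dict with "pixels" (400x640x3 uint8, red, green, blue), "fx", "fy", "cx", "cy" (pixels), "origin" and "attitude" of the camera in the world. Camera axes: x right, y down, z forward; pixel columns grow to the right and rows downward; lengths in m; the calibration is good to about 2 mm. A picture is of the moment at which its call begins. There is no depth.
- ctrl.hand_in(): hands the job in; it is judged then, once.
The state is a dict: "time_s": time; "q": joint angles; "dq": joint speeds; "joint_efforts": joint torques, N m; "eef_pos": TCP position; "eef_rot": TCP orientation; "wrist_force": force on the tool from outside, world axes, zero at the start; "torque": the same for the moment, N m; "opening": opening from 0.0 (shut) to 1.0 (fully open); "grasp_force": force on a finger pad.
Only numpy, scipy, OpenCV 4.12 (cv2) and the standard library are available. Lean on these libraries where they do the work, as an engineer would, in place of code of your own. Each camera call takes 0.05 s, during which the arm holds its last target. There are 200 camera calls.

## Working session

There is one attempt and no reset: what is moved stays moved. The work goes in short steps, Python scripts to look and compute and a tool call to move; the robot and the scene stay as the last step left them, time stands still between calls to the robot, and variables do not carry over. Pictures are saved under pics/ and viewed, at most 12 in all, crops included, and the job is handed in when it is done.

Besides the shell and the picture viewer there is one more tool, called after "Call:" by a JSON object that holds its "api" and its "payload", one argument or row to a line. move_arm: Moves the arm, as the interface text tells. Its arguments: {"type":"object","properties":{"plan":{"type":"array"},"grip":{"type":"number"}},"required":["plan"]}

```bash
mkdir -p pics; cat > h.py <<'E'
from bench import ctrl
import numpy as np, cv2
from scipy.spatial.transform import Rotation as R
def cam(n):
    c=ctrl.camera(n); a=np.array(c["attitude"],float)
    c["R"]=a if a.shape==(3,3) else R.from_quat(a[[1,2,3,0]]).as_matrix()
    c["o"]=np.array(c["origin"]); return c
def ray(c,u,v):
    d=c["R"]@np.array([(u-c["cx"])/c["fx"],(v-c["cy"])/c["fy"],1]); return d/np.linalg.norm(d)
def onz(c,u,v,z):
    d=ray(c,u,v); return c["o"]+d*(z-c["o"][2])/d[2]
def proj(c,p):
    q=c["R"].T@(np.array(p)-c["o"]); return c["fx"]*q[0]/q[2]+c["cx"],c["fy"]*q[1]/q[2]+c["cy"]
def two(c1,p1,c2,p2):
    A=[];b=[]
    for c,p in((c1,p1),(c2,p2)):
        d=ray(c,*p);P=np.eye(3)-np.outer(d,d);A.append(P);b.append(P@c["o"])
    x=np.linalg.lstsq(np.vstack(A),np.hstack(b),rcond=None)[0]
    return x
def save(c,n): cv2.imwrite(f"pics/{n}.png",c["pixels"][:,:,::-1])
E
python3 - <<'E'
from h import *
for n in("top","side"):
    c=cam(n);save(c,n+"0");print(n,c["attitude"],c["o"],c["fx"],c["cx"],c["cy"])
print(ctrl.get_obs())
E
```

```text
top [-0.04942954  0.70657804 -0.70469286  0.04137845] [0.35486595 0.14657282 1.20557294] 427.9241749176478 320.630452245644 200.89592163407178
side [-0.41089418  0.91164492 -0.00525133  0.00647557] [ 0.46641865 -0.82746623  0.97588134] 499.5637638291602 333.01464985535455 201.8431956013466
{'time_s': 0.1, 'q': array([ 1.09270196e+00,  1.81466071e-01,  1.60789412e+00,  2.57074675e-05,
        1.35380378e+00, -2.06288032e-01]), 'dq': array([ 0.00147391, -0.00011663, -0.00421312, -0.00089664,  0.00045336,
        0.0010103 ]), 'joint_efforts': array([-4.82044902e-05, -4.45880413e+01, -3.52237773e+01, -3.33356938e-04,
        4.10330438e-03, -1.36204127e-05]), 'eef_pos': array([0.15408981, 0.5534178 , 0.20308137]), 'eef_rot': array([-2.75453096e-04,  1.35487916e-01,  9.90778687e-01, -7.35899704e-04]), 'wrist_force': array([-0.61472973,  0.10075035, -0.10484988]), 'torque': array([-0.01387603,  0.01624576,  0.06119645]), 'grasp_force': 0.0, 'opening': 1.0017211144182232}
```

View pics/top0.png

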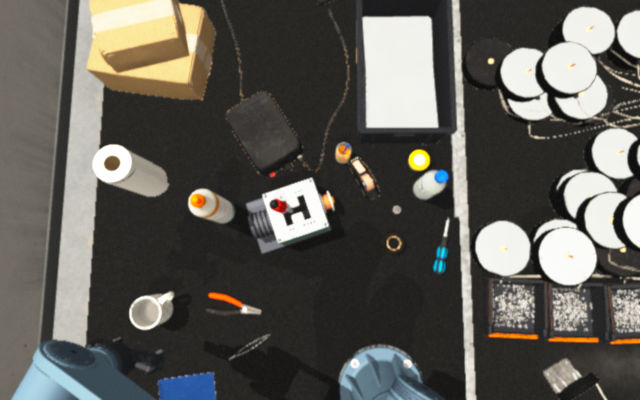

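View pics/side0.png

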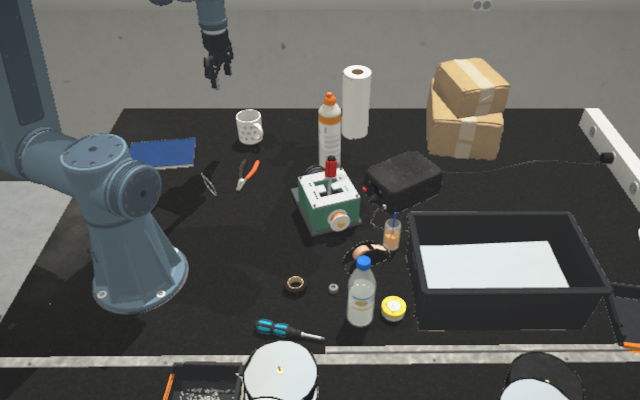

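The top view shows the winder plate around (298,212), with the red grip at about (280,206) and the spray can on its left at about (212,206). In the side view the grip is at about (331,168). Next I'll measure the plate and the grip.

```bash
cat >> h.py <<'E'
def plate(c):
    p=c["pixels"].astype(int); m=((p.min(2)>150)).astype(np.uint8)
    m[:, :235]=0; m[:,345:]=0; m[:165]=0; m[260:]=0
    m=cv2.morphologyEx(m,cv2.MORPH_OPEN,np.ones((3,3)))
    m=cv2.morphologyEx(m,cv2.MORPH_CLOSE,np.ones((13,13)))
    cs,_=cv2.findContours(m,cv2.RETR_EXTERNAL,cv2.CHAIN_APPROX_NONE); k=max(cs,key=cv2.contourArea)
    return cv2.minAreaRect(k)
def red(c,box):
    x0,x1,y0,y1=box; p=cv2.cvtColor(c["pixels"],cv2.COLOR_RGB2HSV).astype(int)
    m=((p[:,:,0]<8)|(p[:,:,0]>172))&(p[:,:,1]>150)&(p[:,:,2]>70)
    k=np.zeros_like(m);k[y0:y1,x0:x1]=1; ys,xs=np.nonzero(m&k); return xs,ys
E
python3 - <<'E'
from h import *
t=cam("top");s=cam("side")
r=plate(t);print(r)
b=cv2.boxPoints(r);W=[onz(t,*q,0.1) for q in b];print(np.round(W,4),np.round(np.mean(W,0),4))
for i in range(4):
    d=W[(i+1)%4]-W[i];print(np.linalg.norm(d),np.degrees(np.arctan2(d[1],d[0])))
for c,bx in((t,(262,300,185,225)),(s,(315,345,140,200))):
    x,y=red(c,bx);print(x.mean(),y.mean(),x.min(),x.max(),y.min(),y.max(),len(x))
a=t["pixels"][175:250,240:345];cv2.imwrite("pics/tc.png",cv2.resize(a,None,fx=5,fy=5,interpolation=2)[:,:,::-1])
b=s["pixels"][140:240,290:370];b=cv2.resize(b,None,fx=5,fy=5,interpolation=2)[:,:,::-1]
a=cv2.resize(a,None,fx=4,fy=4,interpolation=2)[:,:,::-1]
o=np.zeros((500,800,3),np.uint8);o[:300,:420]=a;o[:500,420:800]=b[:,:380];cv2.imwrite("pics/c0.png",o)
E
```

```text
((292.45001220703125, 210.85000610351562), (51.861351013183594, 81.27052307128906), 71.56505584716797)
[[0.5021 0.3552 0.1   ]
 [0.5706 0.154  0.1   ]
 [0.4412 0.1112 0.1   ]
 [0.3745 0.3096 0.1   ]] [0.4721 0.2325 0.1   ]
0.21252305249599635 -71.19931985992798
0.13625255443232168 -161.70013448083608
0.2093088343124919 108.58970645398142
0.1354917657772382 19.656897129330694
280.1923076923077 206.1153846153846 273 286 199 211 104
330.4512195121951 168.16463414634146 325 336 160 176 164
```

View pics/c0.png

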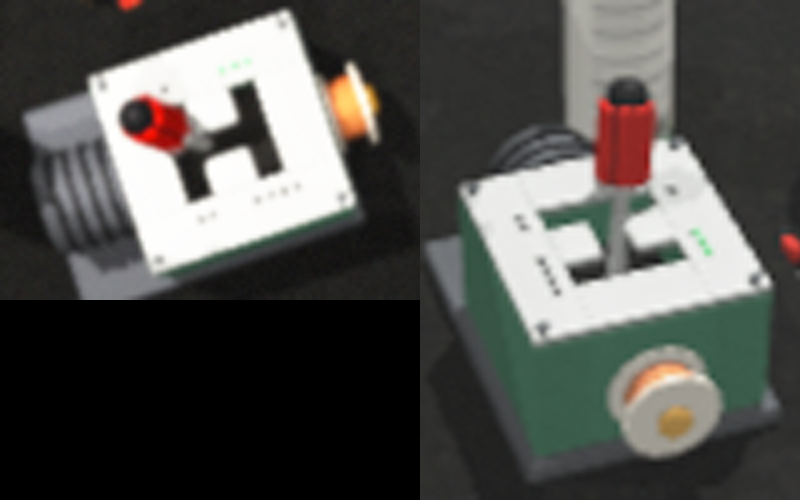

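```bash
cat > g.py <<'E'
from h import *
t=cam("top");s=cam("side")
C=np.array([(90,75),(290,10),(358,205),(155,272)])/4+[240,175]-.4
W=np.array([onz(t,*q,0.1) for q in C])
S=np.array([(460,187),(675,140),(770,285),(540,342)])
SS=(S-[420,0])/5+[290,140]-.4
WS=np.array([onz(s,*q,0.1) for q in SS])
for w in(W,WS):
    print(np.round(w,4).tolist(),w.mean(0))
    for i in range(4): 
        d=w[(i+1)%4]-w[i];print(np.linalg.norm(d),np.degrees(np.arctan2(d[1],d[0])))
f=lambda c,bx:[v.mean() for v in red(c,bx)]
g=two(t,f(t,(262,300,185,225)),s,f(s,(315,345,140,200)))
blk=two(t,(240+137/4,175+116/4),s,(290+208/5,140+90/5))
print(g,blk)
E
python3 g.py
```

```text
[[0.5173, 0.3126, 0.1], [0.5607, 0.182, 0.1], [0.4327, 0.1373, 0.1], [0.3892, 0.268, 0.1]] [0.47497297 0.22497419 0.1       ]
0.13754612358007146 -71.6371296013608
0.135527456153139 -160.7322310679782
0.13771241456246358 108.42069348363788
0.13566389802708162 19.196649602621097
[[0.39, 0.2691, 0.1], [0.5117, 0.3116, 0.1], [0.5593, 0.1841, 0.1], [0.4367, 0.1394, 0.1]] [0.4744522  0.22601698 0.1       ]
0.12889771989358612 19.251786244461453
0.13610336523552838 -69.52609094306737
0.13052078749879176 -159.9721258037161
0.1378463455447624 109.78872179370586
[0.48049351 0.26062304 0.137283  ] [0.48339969 0.27287567 0.16250284]
```

```bash
python3 - <<'E'
from h import *
t=cam("top");s=cam("side")
C=np.array([.475,.2255]);y=.33;M=np.array([[np.cos(y),np.sin(y)],[-np.sin(y),np.cos(y)]])
can=two(t,(198,198),s,(330,98));print("can top",can,"winder frame",M@(can[:2]-C))
for p in [(.065,.038),(.027,.038),(.0,.095),(0,0),(-.04,-.034),(.008,-.034)]: print(p,np.round(C+M.T@p,4))
E
```

```text
can top [0.4827884  0.43307087 0.25606262] winder frame [0.07463005 0.19384706]
(0.065, 0.038) [0.5242 0.2825]
(0.027, 0.038) [0.4882 0.2702]
(0.0, 0.095) [0.4442 0.3154]
(0, 0) [0.475  0.2255]
(-0.04, -0.034) [0.4482 0.1804]
(0.008, -0.034) [0.4936 0.1959]
```

Call:
{"api": "move_arm", "payload": {
  "plan": [0,0,1,0,0,0.15,0,0,2,0,0,0.3,0,0,3,0,0,0.45,1,-0.8,3.2,0,0,0.604,2,-1.6,3.2,0,0,0.604,3,-2.6,3.2,0,0,0.604,4,-3.6,3.2,0,0,0.604,5,-4.5,3.2,0,0,0.604,6,-5,3.2,0,0,0.604,7,-5.4,3.2,0,0,0.604],
  "grip": 0
}}

```text
time_s: 1.65
eef_pos: [0.4978, 0.286, 0.3645]
eef_rot: [0.001, -0.165, 0.986, 0.0]
wrist_force: [-0.4, 0.6, 0.9]
opening: 0.004
grasp_force: 0.0
```

Call:
{"api": "move_arm", "payload": {
  "plan": [0.5,0,0,0,0,0,0.5,0,-1,0,0,0,0.5,0,-2,0,0,0,0.5,0,-2.5,0,0,0,0.5,0,-2.7,0,0,0,0.5,0,-2.7,0,0,0,0.5,0,-2.7,0,0,0]
}}

```text
time_s: 2.52
eef_pos: [0.5223, 0.2879, 0.2307]
eef_rot: [0.001, -0.165, 0.986, 0.0]
wrist_force: [0.7, 0.9, 0.9]
opening: 0.001
grasp_force: 0.0
```

```bash
cat > v.py <<'E'
from h import *
import sys
t=cam("top");s=cam("side")
o=np.zeros((400,800,3),np.uint8)
a=t["pixels"][160:250,245:335];b=s["pixels"][110:210,290:390]
o[:,:400]=cv2.resize(a,(400,400),interpolation=2)[:,:,::-1];o[:,400:]=cv2.resize(b,(400,400),interpolation=2)[:,:,::-1]
cv2.imwrite(f"pics/{sys.argv[1]}.png",o);x=ctrl.get_obs();print(x["time_s"],x["eef_pos"],x["wrist_force"])
E
python3 v.py a1
```

```text
2.625 [0.52212393 0.28785014 0.23058893] [-0.2412443  -0.11667815 -0.42043799]
```

View pics/a1.png

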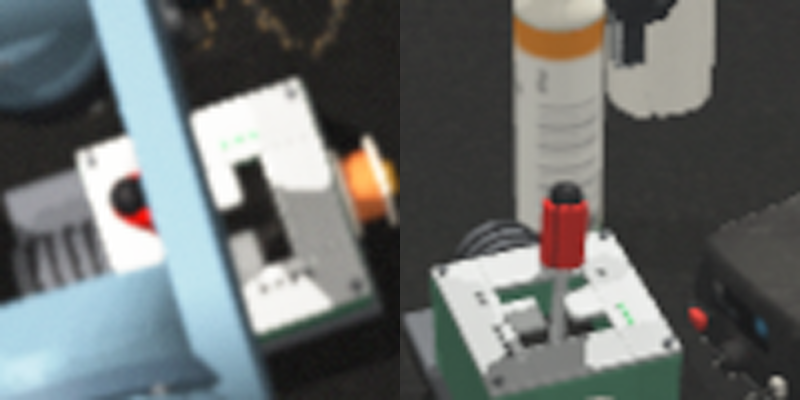

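The side view shows the finger in front of the lever, at about (630,40) in the crop. The grip is at (565,230), and the arm hides part of the top view. I'll lower the finger in front of the lever.

Call:
{"api": "move_arm", "payload": {
  "plan": [0.14,-0.08,-0.6,0,0,0,0.14,-0.08,-1.2,0,0,0,0.14,-0.08,-1.8,0,0,0,0.14,-0.08,-2.08,0,0,0,0.14,-0.08,-2.08,0,0,0,0.14,-0.08,-2.08,0,0,0]
}}

```text
time_s: 3.38
eef_pos: [0.5294, 0.2839, 0.1265]
eef_rot: [0.001, -0.165, 0.986, 0.0]
wrist_force: [-0.5, -0.3, 0.8]
opening: 0.003
grasp_force: 0.0
```

```bash
python3 v.py a2
```

```text
3.475 [0.52934673 0.28387028 0.12652589] [-0.05313652 -0.83293795  0.29567619]
```

View pics/a2.png

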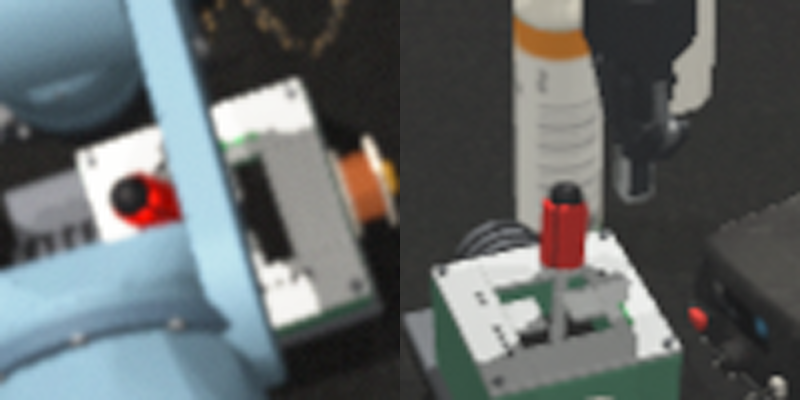

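The finger tip is in front of the grip with a clear gap, at about (635,195) in the side crop, and the grip front is at about 585. I'll push the lever back.

Call:
{"api": "move_arm", "payload": {
  "plan": [-0.1,-0.03,0,0,0,0,-0.2,-0.07,0,0,0,0,-0.3,-0.1,0,0,0,0,-0.4,-0.14,0,0,0,0,-0.5,-0.17,0,0,0,0,-0.6,-0.21,0,0,0,0,-0.7,-0.24,0,0,0,0,-0.78,-0.27,0,0,0,0,-0.78,-0.27,0,0,0,0]
}}

```text
time_s: 4.6
eef_pos: [0.4892, 0.27, 0.1252]
eef_rot: [0.0, -0.165, 0.986, -0.0]
wrist_force: [0.8, 0.9, 1.3]
opening: -0.003
grasp_force: 0.9
```

```bash
python3 v.py a3; cat > f.py <<'E'
from h import *
import sys
# lever fore from the side view: red centroid -> intersect with plane of the given winder y (lean) 
C=np.array([.475,.2255]);a=.33;M=np.array([[np.cos(a),np.sin(a)],[-np.sin(a),np.cos(a)]])
s=cam("side");x,y=red(s,(300,370,120,220));d=ray(s,x.mean(),y.mean())
for lean in map(float,sys.argv[1:]):
    # red patch seen ~12 mm to the right of the axis; plane y_w = const
    yw=-.117*np.sin(lean)-.012; n=np.array([-np.sin(a),np.cos(a),0]);P=np.array([*C,0])+n*yw
    p=s["o"]+d*(n@(P-s["o"]))/(n@d); q=M@(p[:2]-C);print(lean,len(x),np.round(q,4),round(p[2],4),"fore",q[0]/(p[2]-.02))
x=ctrl.get_obs();print(np.round(M@(x["eef_pos"][:2]-C),4),x["eef_pos"][2],x["wrist_force"])
E
python3 f.py -.29
```

```text
4.7 [0.48914122 0.26989686 0.12472383] [2.59598759 1.06704118 1.51211586]
-0.29 179 [0.0082 0.0215] 0.1371 fore 0.06964353657377656
[0.0278 0.0374] 0.124601462491349 [1.6524542  0.45291878 0.72563702]
```

View pics/a3.png

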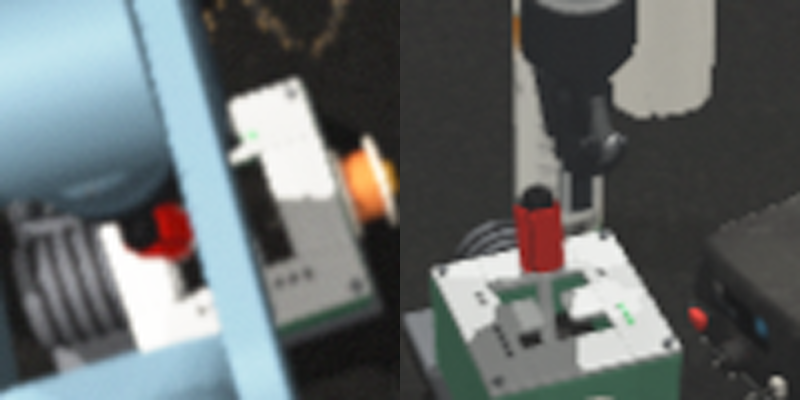

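```bash
cat > k.py <<'E'
from h import *
C=np.array([.475,.2255]);a=.33;X=np.array([np.cos(a),np.sin(a),0]);Y=np.array([-np.sin(a),np.cos(a),0])
def pt(l,f,h):
    d=np.array([np.tan(f),-np.tan(l),1]);d/=np.linalg.norm(d)
    return np.array([*C,.02])+h*(d[0]*X+d[1]*Y+np.array([0,0,d[2]]))
if __name__=="__main__":
    s=cam("side");p=s["pixels"].astype(int)
    x,y=red(s,(300,370,120,220));print("red",x.mean(),y.mean())
    for l in(-.25,-.29,-.33):
        for f in(0,.05,.1): print(l,f,"top",np.round(proj(s,pt(l,f,.15)),1),"mid",np.round(proj(s,pt(l,f,.117)),1),"stem",np.round(proj(s,pt(l,f,.082)),1))
    for w in((0,0),(.009,.015),(-.009,.015),(.009,-.015),(-.009,-.015),(.033,-.033),(-.033,-.033)):
        q=proj(s,np.array([*C,.1])+w[0]*X+w[1]*Y);print(w,"crop",np.round([(q[0]-290)*4+400,(q[1]-110)*4],0))
E
python3 k.py
```

```text
red 328.0674157303371 170.88202247191012
-0.25 0 top [323.5 160. ] mid [324.5 171.1] stem [325.6 182.6]
-0.25 0.05 top [326.  159.5] mid [326.5 170.7] stem [327.  182.3]
-0.25 0.1 top [328.6 159.2] mid [328.5 170.4] stem [328.3 182.1]
-0.29 0 top [322.8 159.2] mid [324.  170.5] stem [325.2 182.1]
-0.29 0.05 top [325.3 158.8] mid [325.9 170.1] stem [326.6 181.9]
-0.29 0.1 top [327.8 158.4] mid [327.9 169.8] stem [327.9 181.7]
-0.33 0 top [322.1 158.6] mid [323.5 169.9] stem [324.9 181.7]
-0.33 0.05 top [324.6 158.1] mid [325.4 169.6] stem [326.2 181.5]
-0.33 0.1 top [327.1 157.8] mid [327.3 169.3] stem [327.5 181.3]
(0, 0) crop [552. 307.]
(0.009, 0.015) crop [557. 291.]
(-0.009, 0.015) crop [533. 297.]
(0.009, -0.015) crop [572. 318.]
(-0.009, -0.015) crop [547. 323.]
(0.033, -0.033) crop [614. 326.]
(-0.033, -0.033) crop [522. 348.]
```

The grip's red centre is at about px (325,170), and the projection puts the fore lean at about 0 to 0.03. I'll nudge it 1.5 mm more, back off, lift, and go round to the left side.

Call:
{"api": "move_arm", "payload": {
  "plan": [-0.03,-0.01,0,0,0,0,-0.03,-0.01,0,0,0,0,0.2,0.07,0,0,0,0,0.6,0.21,0,0,0,0,0.66,0.23,0.8,0,0,0,0.66,0.23,1.7,0,0,0,0.3,0.45,1.75,0,0,0,-0.3,0.7,1.75,0,0,0,-0.9,0.9,1.75,0,0,0,-0.9,0.9,1.75,0,0,0]
}}

```text
time_s: 6.05
eef_pos: [0.4417, 0.3158, 0.2111]
eef_rot: [-0.001, -0.167, 0.986, -0.0]
wrist_force: [0.8, -0.3, 0.1]
opening: -0.0
grasp_force: 0.0
```

```bash
sed -i 's/300,370,120,220/300,350,120,220/' k.py f.py; python3 k.py|head -1; python3 v.py a4
```

```text
red 323.9878787878788 169.16363636363636
6.2 [0.44452631 0.31492059 0.21185068] [-0.16037826 -0.16224745 -0.6952427 ]
```

View pics/a4.png

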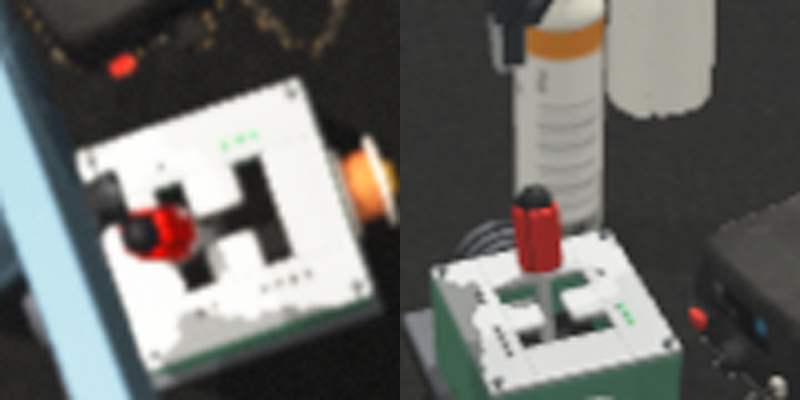

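The top view now shows the stem in line with the cross passage, grip at about (165,232) in the crop. I'll descend on the left and push across.

Call:
{"api": "move_arm", "payload": {
  "plan": [0,0,-0.6,0,0,0,0,0,-1.2,0,0,0,0,0,-1.7,0,0,0,0,0,-1.73,0,0,0,0,0,-1.73,0,0,0,0.06,-0.17,-1.73,0,0,0,0.12,-0.34,-1.73,0,0,0,0.18,-0.51,-1.73,0,0,0,0.24,-0.68,-1.73,0,0,0,0.3,-0.85,-1.73,0,0,0]
}}

```text
time_s: 7.45
eef_pos: [0.4604, 0.2728, 0.1274]
eef_rot: [0.001, -0.165, 0.986, 0.001]
wrist_force: [-0.3, 2.7, 3.3]
opening: -0.0
grasp_force: 1.8
```

Call:
{"api": "move_arm", "payload": {
  "plan": [0.06,-0.17,0,0,0,0,0.12,-0.34,0,0,0,0,0.18,-0.51,0,0,0,0,0.24,-0.68,0,0,0,0,0.3,-0.85,0,0,0,0,0.3,-0.85,0,0,0,0]
}}

```text
time_s: 8.2
eef_pos: [0.477, 0.229, 0.1286]
eef_rot: [0.003, -0.165, 0.986, -0.001]
wrist_force: [-0.1, -1.7, 13.7]
opening: -0.003
grasp_force: 7.1
```

```bash
python3 f.py .29; python3 v.py a5
```

```text
0.29 118 [-0.0079 -0.0455] 0.1539 fore -0.05918094818344666
[0.003  0.0028] 0.12860991530517887 [-1.07246021 -2.05200156 14.80348599]
8.35 [0.47697989 0.22913595 0.1286359 ] [ 0.06199451 -1.83354722 14.02196831]
```

View pics/a5.png

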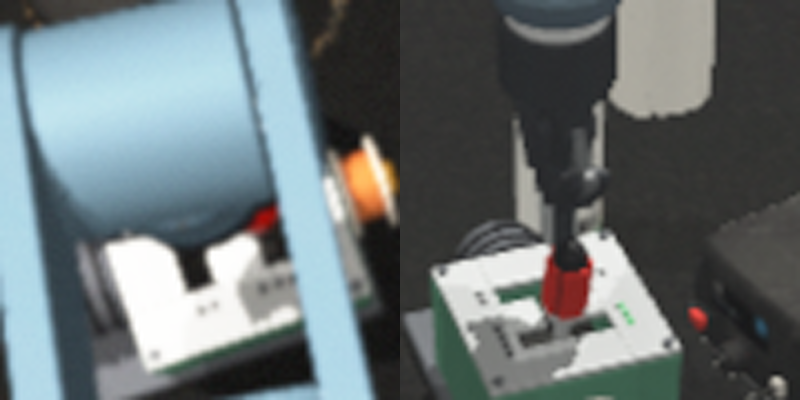

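```bash
python3 - <<'E'
from k import *
s=cam("side");x,y=red(s,(300,350,120,220));print("red",x.mean(),y.mean(),x.min(),x.max(),y.min(),y.max())
cr=lambda q:np.round([(q[0]-290)*4+400,(q[1]-110)*4])
for l in(0,.1,.15,.2,.25,.29,.33):
    print(l,"top",cr(proj(s,pt(l,0,.15))),"mid",cr(proj(s,pt(l,0,.117))),"bot",cr(proj(s,pt(l,0,.097))))
p=ctrl.get_obs()["eef_pos"];print("tcp",cr(proj(s,p)))
for dz in(.05,.075):print(cr(proj(s,p+[0,0,dz])))
E
```

```text
red 330.95762711864404 182.10169491525423 326 337 175 188
0 top [552. 226.] mid [552. 265.] bot [552. 288.]
0.1 top [560. 240.] mid [558. 276.] bot [557. 297.]
0.15 top [564. 248.] mid [561. 282.] bot [559. 302.]
0.2 top [567. 256.] mid [564. 288.] bot [562. 307.]
0.25 top [571. 265.] mid [567. 295.] bot [564. 313.]
0.29 top [574. 272.] mid [569. 301.] bot [566. 317.]
0.33 top [577. 279.] mid [571. 306.] bot [568. 322.]
tcp [555. 271.]
[555. 212.]
[555. 182.]
```

The projection and the finger contact both give a right lean of about 0.24, just short of the slot. I'll ease the downward load by 2.5 mm and push 7 mm farther.

Call:
{"api": "move_arm", "payload": {
  "plan": [0,0,0.05,0,0,0,0.02,-0.06,0.05,0,0,0,0.05,-0.13,0.05,0,0,0,0.05,-0.13,0.05,0,0,0]
}}

```text
time_s: 8.9
eef_pos: [0.4768, 0.2232, 0.1281]
eef_rot: [-0.0, -0.165, 0.986, 0.0]
wrist_force: [-0.1, 1.1, 1.2]
opening: 0.001
grasp_force: 0.5
```

```bash
python3 f.py .29;python3 k.py|head -1
```

```text
0.29 117 [-0.0061 -0.0455] 0.1485 fore -0.04782939557078919
[ 0.0006 -0.0026] 0.12784117649142268 [-0.03561445 -0.5526983   1.47641906]
red 331.63793103448273 183.54310344827587
```

Call:
{"api": "move_arm", "payload": {
  "plan": [-0.1,0.28,0,0,0,0,-0.2,0.57,0,0,0,0,-0.2,0.57,0.8,0,0,0,-0.2,0.57,1.7,0,0,0,-0.4,0.1,1.75,0,0,0,-0.55,-0.4,1.75,0,0,0,-0.66,-0.88,1.75,0,0,0,-0.66,-0.88,1.75,0,0,0,-0.66,-0.88,1.75,0,0,0]
}}

```text
time_s: 10.12
eef_pos: [0.4438, 0.1805, 0.2159]
eef_rot: [0.0, -0.166, 0.986, 0.0]
wrist_force: [0.5, -0.1, 0.1]
opening: 0.002
grasp_force: 0.0
```

```bash
python3 f.py .29;python3 v.py a6
```

```text
0.29 116 [-0.006  -0.0455] 0.1485 fore -0.04677923963256046
[-0.0441 -0.0324] 0.21587434826856677 [-0.13028081  0.48562745 -0.59181073]
10.275 [0.44378696 0.18039184 0.21579018] [ 0.43740196 -0.21759744 -0.07516518]
```

View pics/a6.png

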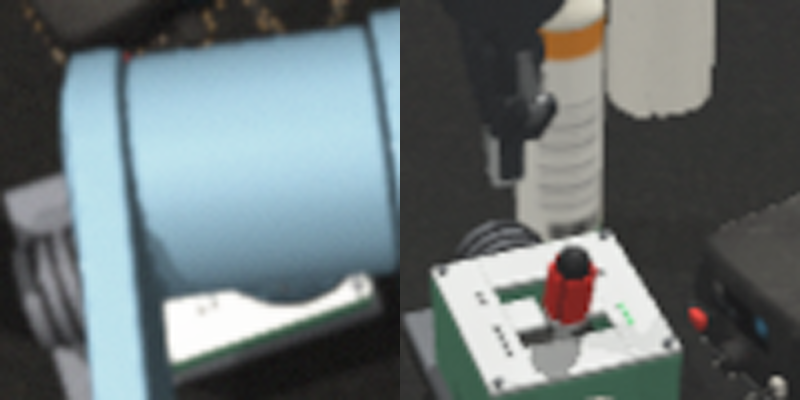

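The lever stands in the right slot at the passage, grip at about (570,285) in the side crop. I'll descend behind it and push forward.

Call:
{"api": "move_arm", "payload": {
  "plan": [0,0,-0.6,0,0,0,0,0,-1.2,0,0,0,0,0,-1.7,0,0,0,0,0,-1.75,0,0,0,0,0,-1.75,0,0,0,0.11,0.04,-1.75,0,0,0,0.22,0.08,-1.75,0,0,0,0.33,0.11,-1.75,0,0,0,0.44,0.15,-1.75,0,0,0,0.55,0.19,-1.75,0,0,0]
}}

```text
time_s: 11.52
eef_pos: [0.4714, 0.189, 0.1284]
eef_rot: [-0.0, -0.165, 0.986, -0.0]
wrist_force: [-0.8, -1.6, 1.5]
opening: -0.002
grasp_force: 0.9
```

Call:
{"api": "move_arm", "payload": {
  "plan": [0.11,0.04,0.02,0,0,0,0.2,0.07,0.04,0,0,0,0.3,0.1,0.06,0,0,0,0.38,0.13,0.06,0,0,0,0.38,0.13,0.06,0,0,0]
}}

```text
time_s: 12.15
eef_pos: [0.491, 0.1958, 0.1316]
eef_rot: [0.001, -0.165, 0.986, 0.0]
wrist_force: [0.6, -0.2, 0.4]
opening: 0.002
grasp_force: 0.2
```

```bash
python3 f.py .29;python3 v.py a7
```

```text
0.29 117 [ 0.016  -0.0455] 0.1422 fore 0.1308427188225626
[ 0.0055 -0.0333] 0.13167022804552328 [-0.26573596 -0.65845714  0.02433847]
12.3 [0.49079629 0.19578564 0.1317381 ] [ 0.26420117  0.02305631 -0.24177609]
```

View pics/a7.png

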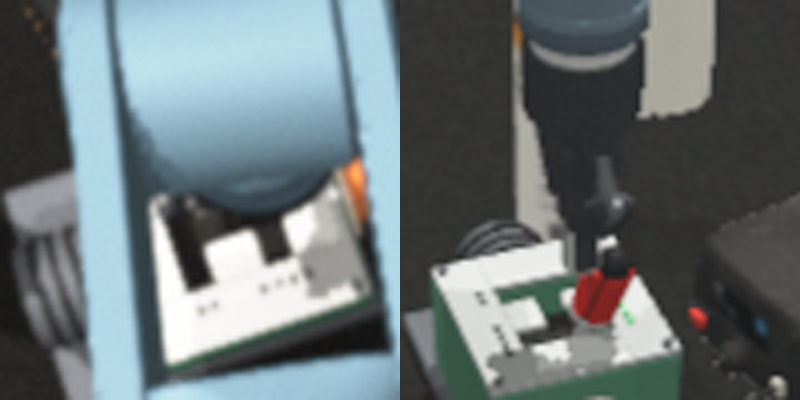

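The lever now leans forward in the front right slot, at about 0.28. I'll push to the end stop.

Call:
{"api": "move_arm", "payload": {
  "plan": [0.04,0.01,0,0,0,0,0.08,0.03,0,0,0,0,0.12,0.04,0,0,0,0,0.12,0.04,0,0,0,0]
}}

```text
time_s: 12.8
eef_pos: [0.4968, 0.1976, 0.1316]
eef_rot: [0.001, -0.165, 0.986, 0.0]
wrist_force: [-0.4, 0.1, 0.8]
opening: 0.002
grasp_force: 0.3
```

Call:
{"api": "move_arm", "payload": {
  "plan": [0.03,0.01,0,0,0,0,0.06,0.02,0,0,0,0,0.06,0.02,0,0,0,0]
}}

```text
time_s: 13.18
eef_pos: [0.4994, 0.1986, 0.1313]
eef_rot: [0.0, -0.165, 0.986, 0.0]
wrist_force: [-1.3, -0.9, -0.1]
opening: -0.0
grasp_force: 0.6
```

Now I'll back off, rise, move well clear, and check.

Call:
{"api": "move_arm", "payload": {
  "plan": [-0.3,-0.1,0,0,0,0,-0.7,-0.24,0,0,0,0,-1,-0.34,0.3,0,0,0,-1,-0.34,1.2,0,0,0,-1,-0.34,2.2,0,0,0,-1.6,-1,3,0,0,0,-2,-2,3,0,0,0,-2.2,-3,3,0,0,0,-2.4,-4,3,0,0,0,-2.4,-4,3,0,0,0]
}}

```text
time_s: 14.42
eef_pos: [0.3793, -0.0043, 0.2817]
eef_rot: [0.001, -0.162, 0.987, -0.001]
wrist_force: [-0.9, 0.9, -0.1]
opening: 0.001
grasp_force: 0.0
```

```bash
python3 v.py a8; python3 - <<'E'
from k import *
s=cam("side");cr=lambda q:np.round([(q[0]-290)*4+400,(q[1]-110)*4])
for f in(.2,.25,.29,.33):print(f,"top",cr(proj(s,pt(.29,f,.15))),"mid",cr(proj(s,pt(.29,f,.117))))
E
```

```text
14.525 [ 0.37959483 -0.00164537  0.28161818] [ 0.1152527  -0.23593328 -0.42564894]
0.2 top [615. 265.] mid [600. 295.]
0.25 top [625. 264.] mid [608. 295.]
0.29 top [632. 264.] mid [613. 294.]
0.33 top [640. 264.] mid [619. 294.]
```

View pics/a8.png

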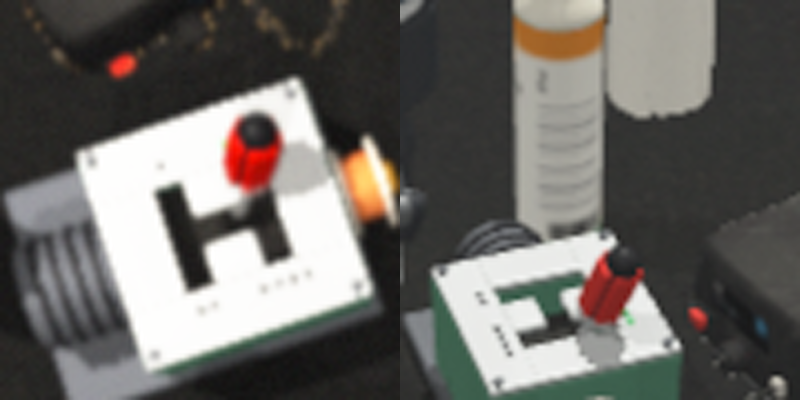

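```bash
python3 - <<'E'
from k import *
t=cam("top");s=cam("side")
def b(c,bx):
    x0,x1,y0,y1=bx;x,y=red(c,bx);return x.mean(),y.mean()
tp=(245+257*.225,160+131*.225);sp=(290+224/4,110+262/4)
q=two(t,tp,s,sp)-[*C,.02];print("ball",q@X,q@Y,q[2],"fore",np.arctan2(q@X,q[2]),"lean",np.arctan2(-(q@Y),q[2]))
q=two(t,b(t,(285,320,175,215)),s,b(s,(325,355,150,200)))-[*C,.02];print("red",q@X,q@Y,q[2],np.arctan2(q@X,q[2]),np.arctan2(-(q@Y),q[2]))
for f in(.25,.29,.33):print(f,[(np.round(proj(t,pt(.29,f,h)),1)) for h in(.15,.117)])
print(tp,b(t,(285,320,175,215)))
E
```

```text
ball 0.0358205404461287 -0.035862984288105824 0.1367686583814318 fore 0.25615259732050266 lean 0.2564429875556245
red 0.02684197525117745 -0.025919163218512654 0.10723760756053373 0.24526452449501487 0.23715030529604453
0.25 [array([305., 188.]), array([303.1, 193.9])]
0.29 [array([304.1, 186. ]), array([302.5, 192.4])]
0.33 [array([303.3, 184.1]), array([301.8, 190.9])]
(302.825, 189.475) (np.float64(300.8440366972477), np.float64(195.7981651376147))
```

Fore lean measures about 0.25, which is marginal, so I'll go back and push to the stop.

Call:
{"api": "move_arm", "payload": {
  "plan": [0.3,1,0,0,0,0,0.7,2,0,0,0,0,1.1,3,0,0,0,0,1.4,3.66,-0.6,0,0,0,1.4,3.66,-1.6,0,0,0,1.4,3.66,-2.5,0,0,0,1.4,3.66,-3,0,0,0,1.4,3.66,-3,0,0,0,1.4,3.66,-3,0,0,0]
}}

```text
time_s: 15.8
eef_pos: [0.4499, 0.1825, 0.1325]
eef_rot: [0.001, -0.166, 0.986, 0.0]
wrist_force: [-0.4, -0.2, 0.0]
opening: 0.0
grasp_force: 0.0
```

```bash
python3 f.py .29
```

```text
0.29 129 [ 0.0205 -0.0455] 0.1441 fore 0.16529914225103204
[-0.0373 -0.0328] 0.13293306369594526 [ 0.02683791 -0.61512001  0.36436498]
```

Call:
{"api": "move_arm", "payload": {
  "plan": [0.3,0.1,0,0,0,0,0.6,0.21,0,0,0,0,0.85,0.29,0,0,0,0,0.95,0.33,0,0,0,0,1,0.345,0,0,0,0,1.05,0.36,0,0,0,0,1.09,0.375,0,0,0,0,1.09,0.375,0,0,0,0]
}}

```text
time_s: 16.85
eef_pos: [0.5036, 0.2003, 0.1312]
eef_rot: [-0.0, -0.165, 0.986, 0.0]
wrist_force: [-0.9, 0.6, -0.0]
opening: -0.002
grasp_force: 0.5
```

Call:
{"api": "move_arm", "payload": {
  "plan": [0.04,0.014,0,0,0,0,0.08,0.027,0,0,0,0,0.08,0.027,0,0,0,0]
}}

```text
time_s: 17.23
eef_pos: [0.5081, 0.2017, 0.1315]
eef_rot: [0.0, -0.165, 0.986, 0.0]
wrist_force: [-1.0, -0.6, 0.3]
opening: 0.002
grasp_force: 0.4
```

```bash
python3 f.py .29
```

```text
0.29 113 [ 0.0254 -0.0455] 0.1411 fore 0.21003814287376582
[ 0.0235 -0.0332] 0.131455031341601 [-0.60610911 -0.58935432 -0.06603784]
```

Call:
{"api": "move_arm", "payload": {
  "plan": [0.03,0.01,0,0,0,0,0.06,0.02,0,0,0,0,0.06,0.02,0,0,0,0]
}}

```text
time_s: 17.65
eef_pos: [0.511, 0.2027, 0.1314]
eef_rot: [0.0, -0.165, 0.986, 0.0]
wrist_force: [-0.8, -0.2, 1.1]
opening: -0.0
grasp_force: 0.5
```

Call:
{"api": "move_arm", "payload": {
  "plan": [0.03,0.01,0,0,0,0,0.06,0.02,0,0,0,0,0.06,0.02,0,0,0,0]
}}

```text
time_s: 18.02
eef_pos: [0.5136, 0.2036, 0.1313]
eef_rot: [-0.0, -0.165, 0.986, -0.0]
wrist_force: [-2.0, -1.4, 0.6]
opening: -0.001
grasp_force: 1.2
```

```bash
python3 f.py .29
```

```text
0.29 111 [ 0.0281 -0.0455] 0.14 fore 0.2343441102858802
[ 0.0294 -0.0333] 0.13129449418797368 [-2.14754219 -0.83738836  0.69494095]
```

Force is starting to rise at the end stop. I'll back away and check again.

Call:
{"api": "move_arm", "payload": {
  "plan": [-0.3,-0.1,0,0,0,0,-0.7,-0.24,0,0,0,0,-1,-0.34,0.3,0,0,0,-1,-0.34,1.2,0,0,0,-1,-0.34,2.2,0,0,0,-1.6,-1,3,0,0,0,-2,-2,3,0,0,0,-2.2,-3,3,0,0,0,-2.4,-4,3,0,0,0,-2.4,-4,3,0,0,0]
}}

```text
time_s: 19.32
eef_pos: [0.394, 0.0006, 0.282]
eef_rot: [0.001, -0.162, 0.987, -0.001]
wrist_force: [0.5, -0.7, -0.1]
opening: 0.003
grasp_force: 0.0
```

```bash
python3 - <<'E'
from k import *
t=cam("top");s=cam("side");save(t,"t9")
b=lambda c,bx:[v.mean() for v in red(c,bx)]
q=two(t,b(t,(285,320,175,215)),s,b(s,(325,355,150,200)))-[*C,.02];print("red",q@X,q@Y,q[2],np.arctan2(q@X,q[2]),np.arctan2(-(q@Y),q[2]))
o=ctrl.get_obs();print(o["eef_pos"],o["wrist_force"],np.abs(o["dq"]).max())
E
```

```text
red 0.036093677034173044 -0.02607943916925176 0.10614148593370186 0.3277855607433321 0.24093175757793064
[0.39426548 0.00326985 0.28180677] [0.64957165 0.64049817 0.55897941] 0.04335487192801022
```

```bash
python3 -c "
from bench import ctrl
print(ctrl.hand_in())"
```

```text
the job is handed in; nothing more can be done
None
```

The job is handed in with no verdict shown: by the cameras the lever stands in third, about 0.33 rad forward and 0.24 rad right, with the arm clear of everything.

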